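# Sort the samples into their bench trays

### The job

Sort the loose samples into the dark steel trays: one sample tube lying down in each lane of the low tray with two long lanes, one specimen pot standing in each bay of the tray with two square bays, and the dropper bottle standing in the small tray with a single bay. Everything must rest flat on the tray floors, pots and bottle upright; set each thing down rather than dropping it, and leave the little lidded dish and the timer where they are.

Things in the scene. Friction and masses are not known exactly. Their poses are not given: they have to be found in the camera images.
- tube_a: A capped sample tube lying on the bench: dark red round body 17 mm across, paper label, grey six-sided cap 24 mm long and 18 mm across flats at the +x end; 105 mm long overall along its x axis. Origin on its axis at mid-length, 9 mm above what it lies on. It can be gripped across its middle. Same kind as tube_b.
- tube_b: A capped sample tube lying on the bench: dark red round body 17 mm across, paper label, grey six-sided cap 24 mm long and 18 mm across flats at the +x end; 105 mm long overall along its x axis. Origin on its axis at mid-length, 9 mm above what it lies on. It can be gripped across its middle. Same kind as tube_a.
- pot_a: A squat specimen pot standing upright: amber body 40 to 42 mm across with a paper band, grey screw lid 44 mm across at heights 42 to 56 mm; 56 mm tall. Origin at the centre of its underside, z up. Same kind as pot_b.
- pot_b: A squat specimen pot standing upright: amber body 40 to 42 mm across with a paper band, grey screw lid 44 mm across at heights 42 to 56 mm; 56 mm tall. Origin at the centre of its underside, z up. Same kind as pot_a.
- bottle: A small green dropper bottle standing upright: body 30 mm across up to 44 mm, grey cap 18 mm across from 50 mm ending in a nozzle; 72 mm tall. Origin at the centre of its underside, z up.
- tube_tray: Fixed low dark steel tray for tubes, 148 (x) by 156 (y) by 10 mm high, with two long lanes side by side, centred at y = +38 and y = -38 mm of the tray; each lane is 140 mm long (along the tray's x) and 72 mm wide inside. Walls and divider 4 mm thick, floor 4 mm thick, so the walls stand 6 mm above the floor. Origin at the centre of its underside, z up.
- pot_tray: Fixed dark steel tray for pots, 80 (x) by 156 (y) by 14 mm high, with two square bays side by side, centred at y = +38 and y = -38 mm of the tray; each bay is 72 by 72 mm inside. Walls and divider 4 mm thick, floor 4 mm thick, so the walls stand 10 mm above the floor. Origin at the centre of its underside, z up.
- bottle_tray: Fixed small dark steel tray for the bottle, 68 by 68 by 14 mm high, with a single bay of 60 by 60 mm inside. Walls 4 mm, floor 4 mm thick, so the walls stand 10 mm above the floor. Origin at the centre of its underside, z up.
- dish: Bystander, to be left alone: a little round lidded culture dish, clear rim around dark red jelly seen through the lid, 41 mm across and 12 mm high, loose. Origin at the centre of its underside.
- timer: Bystander, to be left alone: a black bench timer, 38 by 38 by 16 mm high, loose. Origin at the centre of its underside.

How it is judged (in metres and radians):
At the end, for the whole second after the job is handed in: One tube lies in each tube lane (within 23 mm of its centre lengthwise, 31 mm across), one pot stands in each pot bay (within 18 mm), the bottle in its bay (19 mm); all down on the tray floors within 4 mm, pots and bottle upright within 0.1 rad, everything at rest ((((x of tube_a in the frame of tube_tray between -0.023 and 0.023 m and y of tube_a in the frame of tube_tray between 0.007 and 0.069 m and z of tube_a in the frame of tube_tray between 0.008 and 0.017 m) and (x of tube_b in the frame of tube_tray between -0.023 and 0.023 m and y of tube_b in the frame of tube_tray between -0.069 and -0.007 m and z of tube_b in the frame of tube_tray between 0.008 and 0.017 m)) or ((x of tube_a in the frame of tube_tray between -0.023 and 0.023 m and y of tube_a in the frame of tube_tray between -0.069 and -0.007 m and z of tube_a in the frame of tube_tray between 0.008 and 0.017 m) and (x of tube_b in the frame of tube_tray between -0.023 and 0.023 m and y of tube_b in the frame of tube_tray between 0.007 and 0.069 m and z of tube_b in the frame of tube_tray between 0.008 and 0.017 m))) and (((x of pot_a in the frame of pot_tray between -0.018 and 0.018 m and y of pot_a in the frame of pot_tray between 0.02 and 0.056 m and z of pot_a in the frame of pot_tray between 0 and 0.008 m) and (x of pot_b in the frame of pot_tray between -0.018 and 0.018 m and y of pot_b in the frame of pot_tray between -0.056 and -0.02 m and z of pot_b in the frame of pot_tray between 0 and 0.008 m)) or ((x of pot_a in the frame of pot_tray between -0.018 and 0.018 m and y of pot_a in the frame of pot_tray between -0.056 and -0.02 m and z of pot_a in the frame of pot_tray between 0 and 0.008 m) and (x of pot_b in the frame of pot_tray between -0.018 and 0.018 m and y of pot_b in the frame of pot_tray between 0.02 and 0.056 m and z of pot_b in the frame of pot_tray between 0 and 0.008 m))) and x of bottle in the frame of bottle_tray between -0.019 and 0.019 m and y of bottle in the frame of bottle_tray between -0.019 and 0.019 m and z of bottle in the frame of bottle_tray between 0 and 0.008 m and angle between each of pot_a, pot_b, bottle's own z axis and vertical below 0.1 rad and linear speed of each of tube_a, tube_b, pot_a, pot_b, bottle below 0.02 m/s and angular speed of each of tube_a, tube_b, pot_a, pot_b, bottle below 0.3 rad/s); the robot touches nothing.
It fails at once if a sample or the bottle is dropped or knocked away (over 0.7 m/s while not gripped) ((linear speed of tube_a above 0.7 m/s and contact force between tube_a and the fingers below 0.05 N) or (linear speed of tube_b above 0.7 m/s and contact force between tube_b and the fingers below 0.05 N) or (linear speed of pot_a above 0.7 m/s and contact force between pot_a and the fingers below 0.05 N) or (linear speed of pot_b above 0.7 m/s and contact force between pot_b and the fingers below 0.05 N) or (linear speed of bottle above 0.7 m/s and contact force between bottle and the fingers below 0.05 N)).
It fails at once if the little dish or the timer is pushed more than 20 mm (distance of any of dish, timer from where it was at the start of the episode above 0.02 m).
It also fails if it takes over 112 s, if anything falls off the work surface, if the arm or the gripper's body presses on something with over 40 N, if the wrist force passes 120 N, or if a joint passes its speed limit or range.

### The arm

A 6-joint arm with a two-finger parallel gripper is mounted at the origin on the work surface. World frame = base frame: x ahead of the robot, y to its left, z up, the work surface at z = 0. Lengths are in mm, angles in rad, forces in N, time in s.
With the tool pointing down it reaches from about 350 to 775 mm from the base axis. Payload 7.3 kg.
Tool frame: the origin (TCP) lies midway between the tips of the shut fingers; the grasp point (between the pads) lies 19 mm behind it (grip_depth is the distance from the TCP to the grasp point, in mm); z points along the fingers, y is the direction in which the jaws open and shut (so a half turn about z gives the same grasp; the last joint's range is limited). The gripper opens to 92 mm and grips with 3 to 60 N. Pads are 19 mm wide; open, the fingers measure 130 mm over their backs; the gripper's body (75 mm by 190 mm) begins 47 mm behind the grasp point.
Start: joints at [-1.359, 0.342, 1.524, -0, 1.275, -0.146], TCP at [183.886, -491.763, 226.741] pointing down, gripper open.
Joint ranges: [-2.53, 2.53], [-0.77, 2.02], [0.04, 2.7], [-1, 4.14], [0.28, 2.66], [-3.11, 3.11]. Speed limits (rad/s): [2.57, 2.57, 3.14, 3.14, 3.14, 3.14].

### API

Orientations are given as [roll, pitch, yaw] about the fixed x, y, z axes, in that order (R = Rz(yaw) Ry(pitch) Rx(roll)).
In Python, from plant import get_obs, capture, close_job, spot_in, silhouettes, mark_of, grip_depth gives the robot as it stands.
- The arm moves only by the tool servo_tool, never from a script. Its arguments are lists of equal length, an entry for each row: "slide": the shift along the tool's x, y, z normalised to -1 to 1, where 1 is 20 cm, a list of three; "rot": the turn, a rotation vector about the tool's x, y, z normalised to -1 to 1, where 1 is pi rad, a list of three; "claw": the finger opening in mm, from 0 to 91.8. A call has 1 to 5 rows; each row is the pose to reach, as a shift and turn from the pose commanded when the call began, along the tool's axes at that moment, turning the shorter way round; what a row does not reach only later rows make up. A row lasts 1/8 s, in which the tool goes at most 62.5 mm and 10.7 degrees, less where a joint would pass 70% of its speed; a pose out of reach is approached as far as the arm can. A call with a number of a shift or a turn outside -1 to 1 is refused whole. A call with a gripper value outside its range is refused whole. The fingers move at their own pace and stop on an object; the grip force is fixed at half the most. Time passes only in rows, so rows that repeat a pose let the fingers close. It gives the time, the measured TCP pose, the force and the opening at its end, in the units of the state.
- get_obs(): the state, without advancing time (a new reading comes with each control period).
- capture(name): name is "side" or "top" or "wrist"; returns a dict with "frame" (384x512x3 uint8, red, green, blue), "depth" (384x512 float32, mm along the optical axis (not along the pixel's ray), 0 where there is no reading), "vertical_fov" (degrees; the focal length in pixels is half the picture's height over the tangent of half this angle, whatever the lens; pixels are square), "cx", "cy" (the principal point, pixels), "position" and "rotation" of the camera in the world. Camera axes: x right, y down, z forward; pixel columns grow to the right and rows downward; lengths in mm; the calibration is good to about 2 mm. A picture is of the moment at which its call begins.
- close_job(): hands the job in, once; it reports no verdict.
Trained networks look in the newest picture that a camera, given by its name, has taken for a name from the list of things; names that differ only in an ending like _2 or _b are one class to them, and where a whole thing is asked for, a point or a joint stands for the part that bears it (a point fixed in the world has none). Each returns a list of dicts, best first, with "confidence" (0 to 1); they miss things now and then, are a little off and sometimes report something else, mostly with a low value. They report only what shows in the picture. A call takes as long as a camera call.
- spot_in(query, camera): "box" ([left, top, right, bottom] in pixels, round what is visible of it).
- silhouettes(query, camera): "pixels" (384x512 bool, what is visible of it) and "box" ([left, top, right, bottom] in pixels, round what is visible of it).
- mark_of(query, camera): "xy" ([column, row] in pixels: a listed point, or the origin of a listed thing).
The state is a dict: "time": time; "joint_positions": joint angles; "dq": joint speeds; "tau": joint torques, N m; "tool_pos": TCP position; "tcp_rot": TCP orientation; "contact_force": force on the tool from outside, world axes, zero at the start; "moment": the same for the moment, N m; "grip_width": finger opening in mm.
Only numpy, scipy, OpenCV 4.12 (cv2) and the standard library are available. Lean on these libraries where they do the work, as an engineer would, in place of code of your own. Each camera call takes 0.05 s, during which the arm holds its last target. There are 200 camera calls.

## Working session

There is one attempt and no reset: what is moved stays moved. The work goes in short steps, Python scripts to look and compute and a tool call to move; the robot and the scene stay as the last step left them, time stands still between calls to the robot, and variables do not carry over. Pictures are saved under pics/ and viewed, about 12 in all and at most 16, crops included, and the job is handed in when it is done.

Besides the shell and the picture viewer there is one more tool, called after ">>>" by a JSON object that holds its "fn" and its "kwargs", one argument or row to a line. servo_tool: Moves the arm, as the interface text tells. Scaled input: -1 to 1 covers 20 cm each way for a shift and pi rad each way for a turn. Its arguments: {"type":"object","properties":{"slide":{"type":"array","items":{"type":"array","items":{"type":"number"}}},"rot":{"type":"array","items":{"type":"array","items":{"type":"number"}}},"claw":{"type":"array","items":{"type":"number"}}},"required":["slide","rot","claw"]}

```bash
mkdir -p pics; cat > h.py <<'E'
import numpy as np, cv2
from plant import *
def cam(n):
    c=capture(n); c['f']=192/np.tan(np.radians(c['vertical_fov'])/2); return c
def cloud(c):
    v,u=np.mgrid[0:384,0:512]; z=c['depth']
    p=np.stack([(u-c['cx'])/c['f']*z,(v-c['cy'])/c['f']*z,z],-1)
    R=np.array(c['rotation']); return p@R.T+np.array(c['position'])
def save(c,name,extra=None): cv2.imwrite('pics/'+name,cv2.cvtColor(c['frame'],cv2.COLOR_RGB2BGR))
E
python3 - <<'E'
from h import *
o=get_obs(); print(o['tool_pos'],o['tcp_rot'],o['time'],grip_depth)
c=cam('top'); save(c,'top0.png'); P=cloud(c); print(c['position'])
for q in ['tube_a','pot_a','bottle','tube_tray','pot_tray','bottle_tray','dish','timer']:
    for s in silhouettes(q,'top')[:4]:
        m=s['pixels']&(c['depth']>0); p=P[m]
        if len(p)<10: continue
        zt=np.percentile(p[:,2],90); t=p[p[:,2]>zt-6]
        r=cv2.minAreaRect(p[:,:2].astype(np.float32))
        print(q,round(s['confidence'],2),np.round(s['box']),len(p),'ztop',round(zt),'topmean',np.round(t.mean(0)),'rect',np.round(r[0]),np.round(r[1]),round(r[2]))
d=cam('side'); save(d,'side0.png')
E
```

```text
[ 183.79301574 -491.34238741  226.04228814] [-3.14006797e+00 -2.49198509e-04  3.57750617e-01] 0.0 18.8Traceback (most recent call last):
  File "<stdin>", line 3, in <module>
  File "h.py", line 8, in cloud
    R=np.array(c['rotation']); return p@R.T+np.array(c['position'])
                                      ~~~~~^~~~~~~~~~~~~~~~~~~~~~~~
ValueError: operands could not be broadcast together with shapes (384,512) (3,)
```

```bash
sed -i "s/R=np.array(c\['rotation'\])/R=Rot.from_euler('xyz',c['rotation']).as_matrix()/; 1a from scipy.spatial.transform import Rotation as Rot" h.py
python3 - <<'E'
from h import *
c=cam('top'); save(c,'top0.png'); P=cloud(c); print(c['position'],c['rotation'])
for q in ['tube_a','pot_a','bottle','tube_tray','pot_tray','bottle_tray','dish','timer']:
    for s in silhouettes(q,'top')[:4]:
        m=s['pixels']&(c['depth']>0); p=P[m]
        if len(p)<10: continue
        zt=np.percentile(p[:,2],90); t=p[p[:,2]>zt-6]
        r=cv2.minAreaRect(p[:,:2].astype(np.float32))
        print(q,round(s['confidence'],2),np.round(s['box']),len(p),'ztop',round(zt),'topmean',np.round(t.mean(0)),'rect',np.round(r[0]),np.round(r[1]),round(r[2]))
d=cam('side'); save(d,'side0.png')
E
```

```text
[337.99532473  13.0415182  968.66145927] [-2.93176088 -0.00597254 -1.56521772]
tube_a 0.89 [295. 234. 341. 247.] 331 ztop 19 topmean [ 420. -146.   16.] rect [ 419. -147.] [ 19. 104.] 5
tube_a 0.71 [164. 224. 206. 241.] 300 ztop 19 topmean [436. 158.  16.] rect [436. 154.] [ 20. 103.] 12
pot_a 0.82 [318. 149. 345. 172.] 340 ztop 58 topmean [ 608. -182.   56.] rect [ 612. -186.] [42. 54.] 48
pot_a 0.78 [242. 227. 260. 244.] 310 ztop 58 topmean [432.   2.  56.] rect [432.   2.] [41. 41.] 46
pot_a 0.67 [298. 234. 339. 248.] 347 ztop 19 topmean [ 420. -146.   16.] rect [ 421. -147.] [ 20. 104.] 8
bottle 0.55 [167. 146. 185. 165.] 191 ztop 62 topmean [621. 181.  63.] rect [623. 188.] [42. 29.] 77
tube_tray 0.65 [ 62. 181. 138. 249.] 4226 ztop 8 topmean [476. 356.   5.] rect [477. 359.] [164. 152.] 85
pot_tray 0.83 [215. 131. 284. 173.] 2102 ztop 13 topmean [639.  13.  12.] rect [642.  14.] [ 87. 159.] 11
bottle_tray 0.74 [390. 204. 423. 234.] 908 ztop 14 topmean [ 467. -363.   13.] rect [ 470. -367.] [76. 74.] 89
dish 0.58 [213. 195. 231. 213.] 225 ztop 14 topmean [507.  72.  12.] rect [507.  72.] [39. 38.] 45
timer 0.54 [274. 193. 292. 215.] 302 ztop 18 topmean [506. -75.  16.] rect [509. -76.] [44. 41.] 25
```

View pics/top0.png

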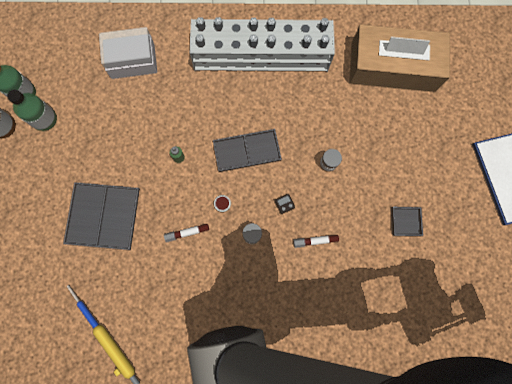

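View pics/side0.png

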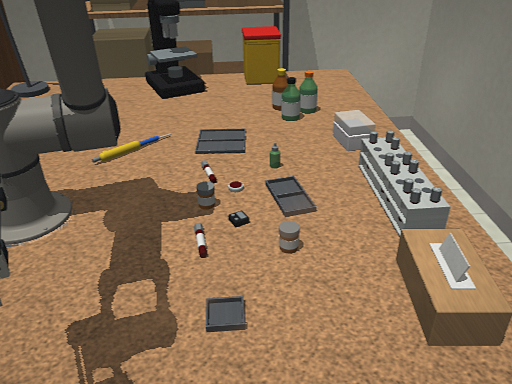

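```bash
cat >> h.py <<'E'
def plane(c,uv,z):
    uv=np.atleast_2d(uv).astype(float)
    r=np.c_[(uv[:,0]-c['cx'])/c['f'],(uv[:,1]-c['cy'])/c['f'],np.ones(len(uv))]@Rot.from_euler('xyz',c['rotation']).as_matrix().T
    o=np.array(c['position']); return (o+r*((z-o[2])/r[:,2])[:,None])[:,:2]
def go(*tgts):
    """tgts: (x,y,z,yaw) -> shift/rot from present pose, scaled"""
    o=get_obs(); y0=o['tcp_rot'][2]; R=Rot.from_euler('xyz',[np.pi,0,y0]).as_matrix()
    print('t',o['time'],'at',np.round(o['tool_pos'],1),'yaw',round(y0,3),'grip',round(o['grip_width'],1),'rp',np.round(o['tcp_rot'][:2],3))
    for t in tgts:
        s=R.T@(np.array(t[:3])-o['tool_pos'])/200
        print(t,'slide',np.round(s,3),'rotz',round(-(((t[3]-y0)+np.pi)%(2*np.pi)-np.pi)/np.pi,3))
E
python3 - <<'E'
from h import *
c=cam('top')
for q,z in [('tube_a',9),('tube_tray',8),('pot_tray',12),('bottle_tray',12)]:
    for s in silhouettes(q,'top')[:2 if q=='tube_a' else 1]:
        v,u=np.nonzero(s['pixels']); p=plane(c,np.c_[u,v],z)
        r=cv2.minAreaRect(p.astype(np.float32)); w=np.linalg.svd(p-p.mean(0),full_matrices=False)[2][0]
        print(q,np.round(p.mean(0)),np.round(r[0]),np.round(r[1]),round(r[2],1),'pca deg',round(np.degrees(np.arctan2(w[1],w[0])),1))
for n,uv in [('tubetray',[[77,184],[138,187],[131,248],[65,243],[104,186],[100,247]]),('pottray',[[214,139],[277,130],[280,155],[218,170]])]:
    print(n,np.round(plane(c,uv,12)).tolist())
go((420,-146,120,1.57),(420,-146,4,1.57))
E
```

```text
tube_a [437. 158.] [438. 155.] [ 25. 109.] 14.5 pca deg -74.7
tube_a [ 420. -144.] [ 419. -148.] [ 20. 106.] 6.0 pca deg 97.0
tube_tray [475. 355.] [477. 355.] [158. 148.] 84.9 pca deg -92.3
pot_tray [627. 185.] [627. 185.] [44. 29.] 34.3 pca deg -144.5
bottle_tray [ 466. -361.] [ 467. -362.] [68. 70.] 0.4 pca deg -105.2
tubetray [[551.0, 418.0], [545.0, 272.0], [401.0, 279.0], [411.0, 432.0], [547.0, 353.0], [403.0, 351.0]]
pottray [[666.0, 94.0], [691.0, -60.0], [627.0, -67.0], [588.0, 83.0]]
t 0.8 at [ 183.9 -491.8  226.7] yaw 0.358 grip 91.6 rp [3.142 0.   ]
(420, -146, 120, 1.57) slide [ 1.711 -1.206  0.534] rotz -0.386
(420, -146, 4, 1.57) slide [ 1.711 -1.206  1.114] rotz -0.386
```

>>> {"fn": "servo_tool", "kwargs": {
  "slide": [
    [1,-0.35,0.2],
    [1,-0.35,0.2],
    [1,-0.35,0.2],
    [1,-0.35,0.2],
    [1,-0.35,0.2]
  ],
  "rot": [
    [0,0,-0.29],
    [0,0,-0.29],
    [0,0,-0.29],
    [0,0,-0.29],
    [0,0,-0.29]
  ],
  "claw": [91,91,91,91,91]
}}

```text
time: 1.42
tool_pos: [348.1, -354.3, 186.3]
tcp_rot: [-3.141, -0.001, 1.278]
contact_force: [-0.7, -1.3, -0.6]
grip_width: 91.2
```

```bash
python3 - <<'E'
from h import *
go((608,-182,130,1.76),(608,-182,30,1.76))
E
```

```text
t 1.425 at [ 348.1 -354.3  186.3] yaw 1.278 grip 91.2 rp [-3.141e+00 -1.000e-03]
(608, -182, 130, 1.76) slide [1.2   0.995 0.282] rotz -0.153
(608, -182, 30, 1.76) slide [1.2   0.995 0.782] rotz -0.153
```

>>> {"fn": "servo_tool", "kwargs": {
  "slide": [
    [0.9,0.85,0.25],
    [0.9,0.85,0.25],
    [0.9,0.85,0.25],
    [0.9,0.85,0.25],
    [0.9,0.85,0.25]
  ],
  "rot": [
    [0,0,-0.153],
    [0,0,-0.153],
    [0,0,-0.153],
    [0,0,-0.153],
    [0,0,-0.153]
  ],
  "claw": [91,91,91,91,91]
}}

```text
time: 2.05
tool_pos: [564.9, -231.9, 135.0]
tcp_rot: [-3.141, -0.001, 1.754]
contact_force: [-0.3, -0.2, -0.3]
grip_width: 91.2
```

```bash
python3 - <<'E'
from h import *
c=cam('wrist'); save(c,'w1.png'); P=cloud(c)
for q in ['pot_a','pot_tray']:
  for s in silhouettes(q,'wrist')[:2]:
    m=s['pixels']&(c['depth']>0); p=P[m]; 
    if len(p)<10: continue
    zt=np.percentile(p[:,2],90); t=p[p[:,2]>zt-5]; r=cv2.minAreaRect(t[:,:2].astype(np.float32))
    print(q,s['confidence'],np.round(s['box']),zt,np.round(t.mean(0)),np.round(r[0]),np.round(r[1]),r[2])
go((608,-182,130,1.76),(608,-182,30,1.76))
E
```

```text
pot_a 0.91 [290. 132. 341. 185.] 57.34721947109608 [ 608. -183.   56.] [ 608. -184.] [42. 42.] 49.591514587402344
pot_tray 0.94 [345.   0. 441.  34.] 14.64549808215133 [654. -58.  14.] [654. -53.] [81. 22.] 10.339019775390625
pot_tray 0.42 [289. 132. 344. 184.] 57.330323005468735 [ 608. -184.   56.] [ 608. -184.] [43. 43.] 66.35604858398438
t 2.2 at [ 562.  -235.1  136.6] yaw 1.75 grip 91.3 rp [-3.141  0.   ]
(608, -182, 130, 1.76) slide [0.22  0.273 0.033] rotz -0.003
(608, -182, 30, 1.76) slide [0.22  0.273 0.533] rotz -0.003
```

View pics/w1.png

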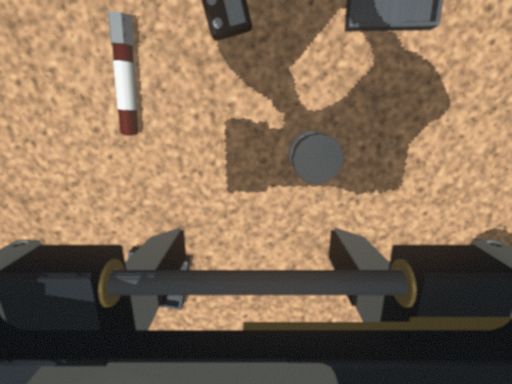

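>>> {"fn": "servo_tool", "kwargs": {
  "slide": [
    [0.215,0.273,0.03],
    [0.215,0.273,0.03],
    [0.215,0.273,0.3],
    [0.215,0.273,0.53],
    [0.215,0.273,0.53]
  ],
  "rot": [
    [0,0,0],
    [0,0,0],
    [0,0,0],
    [0,0,0],
    [0,0,0]
  ],
  "claw": [91,91,91,91,91]
}}

```text
time: 2.82
tool_pos: [605.2, -183.3, 27.9]
tcp_rot: [-3.135, -0.004, 1.748]
contact_force: [-0.3, 0.2, 0.1]
grip_width: 91.3
```

>>> {"fn": "servo_tool", "kwargs": {
  "slide": [
    [0,0,0],
    [0,0,0],
    [0,0,0],
    [0,0,0],
    [0,0,0]
  ],
  "rot": [
    [0,0,0],
    [0,0,0],
    [0,0,0],
    [0,0,0],
    [0,0,0]
  ],
  "claw": [40,40,40,40,40]
}}

```text
time: 3.45
tool_pos: [608.7, -182.8, 31.0]
tcp_rot: [3.141, 0.0, 1.75]
contact_force: [-0.5, -0.2, -1.0]
grip_width: 45.7
```

```bash
python3 - <<'E'
from h import *
go((607,-183,100,1.75),(648,-24,100,1.75),(648,-24,37,1.75))
E
```

```text
t 3.45 at [ 608.7 -182.8   31. ] yaw 1.75 grip 45.7 rp [3.141 0.   ]
(607, -183, 100, 1.75) slide [ 0.001 -0.009 -0.345] rotz -0.0
(648, -24, 100, 1.75) slide [ 0.746  0.335 -0.345] rotz -0.0
(648, -24, 37, 1.75) slide [ 0.746  0.335 -0.03 ] rotz -0.0
```

>>> {"fn": "servo_tool", "kwargs": {
  "slide": [
    [0,0,0],
    [0,0,0],
    [0,0,-0.1],
    [0,0,-0.3],
    [0,0,-0.3]
  ],
  "rot": [
    [0,0,0],
    [0,0,0],
    [0,0,0],
    [0,0,0],
    [0,0,0]
  ],
  "claw": [38,38,38,38,38]
}}

```text
time: 4.08
tool_pos: [610.4, -183.6, 93.8]
tcp_rot: [3.137, 0.003, 1.75]
contact_force: [0.3, 1.0, -1.5]
grip_width: 43.3
```

>>> {"fn": "servo_tool", "kwargs": {
  "slide": [
    [0.25,0.11,0],
    [0.5,0.22,0],
    [0.746,0.335,0],
    [0.746,0.335,0],
    [0.746,0.335,0.1]
  ],
  "rot": [
    [0,0,0],
    [0,0,0],
    [0,0,0],
    [0,0,0],
    [0,0,0]
  ],
  "claw": [38,38,38,38,38]
}}

```text
time: 4.7
tool_pos: [648.6, -23.9, 70.8]
tcp_rot: [3.14, 0.001, 1.751]
contact_force: [0.2, 0.4, -0.5]
grip_width: 42.8
```

```bash
python3 - <<'E'
from h import *
c=cam('top'); save(c,'t1.png')
go((648,-24,40,1.75),(648,-24,35,1.75))
s=silhouettes('pot_tray','top')[:2]
for q in s:
  v,u=np.nonzero(q['pixels']); p=plane(c,np.c_[u,v],12); r=cv2.minAreaRect(p.astype(np.float32)); print(q['confidence'],r)
E
```

```text
t 4.75 at [646.3 -24.1  66.9] yaw 1.75 grip 43.2 rp [-3.137e+00 -1.000e-03]
(648, -24, 40, 1.75) slide [-0.001  0.009  0.134] rotz 0.0
(648, -24, 35, 1.75) slide [-0.001  0.009  0.159] rotz 0.0
```

View pics/t1.png

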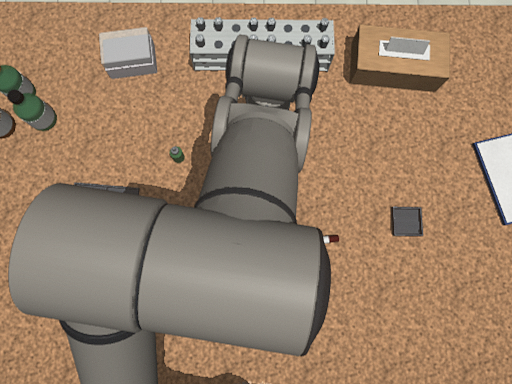

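>>> {"fn": "servo_tool", "kwargs": {
  "slide": [
    [0,0,0.08],
    [0,0,0.15],
    [0,0,0.165],
    [0,0,0.175],
    [0,0,0.175]
  ],
  "rot": [
    [0,0,0],
    [0,0,0],
    [0,0,0],
    [0,0,0],
    [0,0,0]
  ],
  "claw": [38,38,38,38,38]
}}

```text
time: 5.42
tool_pos: [648.3, -24.2, 36.0]
tcp_rot: [3.141, 0.0, 1.75]
contact_force: [0.1, 0.9, -0.6]
grip_width: 43.1
```

>>> {"fn": "servo_tool", "kwargs": {
  "slide": [
    [0,0,0.005],
    [0,0,0.005],
    [0,0,0.005],
    [0,0,0.005],
    [0,0,0.005]
  ],
  "rot": [
    [0,0,0],
    [0,0,0],
    [0,0,0],
    [0,0,0],
    [0,0,0]
  ],
  "claw": [38,70,70,70,70]
}}

```text
time: 6.05
tool_pos: [648.1, -24.1, 34.8]
tcp_rot: [3.141, 0.0, 1.75]
contact_force: [-1.0, 0.2, -0.2]
grip_width: 69.6
```

>>> {"fn": "servo_tool", "kwargs": {
  "slide": [
    [0,0,-0.2],
    [0,0,-0.4],
    [-0.25,0,-0.5],
    [-0.5,0,-0.5],
    [-0.5,0,-0.5]
  ],
  "rot": [
    [0,0,0],
    [0,0,0],
    [0,0,0],
    [0,0,0],
    [0,0,0]
  ],
  "claw": [75,75,75,70,70]
}}

```text
time: 6.68
tool_pos: [666.0, -126.3, 134.8]
tcp_rot: [3.141, 0.001, 1.745]
contact_force: [0.3, 0.3, -0.4]
grip_width: 70.1
```

```bash
python3 - <<'E'
from h import *
c=cam('wrist'); save(c,'w2.png'); P=cloud(c)
for q in ['pot_a','pot_tray','tube_a']:
  for s in silhouettes(q,'wrist')[:2]:
    m=s['pixels']&(c['depth']>0); p=P[m]; 
    if len(p)<10: continue
    zt=np.percentile(p[:,2],90); t=p[p[:,2]>zt-5]; r=cv2.minAreaRect(t[:,:2].astype(np.float32))
    print(q,s['confidence'],np.round(s['box']),zt,np.round(t.mean(0)),np.round(r[0]),np.round(r[1]),r[2])
go((420,-147,100,1.69),(420,-147,4,1.69))
E
```

```text
pot_a 0.81 [233.  50. 286. 108.] 61.3912129495547 [648. -25.  61.] [648. -26.] [43. 41.] 86.68851470947266
pot_a 0.71 [ 0.  0. 52. 37.] 48.07469902164624 [452.  -9.  49.] [450. -11.] [22.  5.] 55.316551208496094
pot_tray 0.8 [209.   1. 303. 125.] 14.514820033289833 [645. -11.  15.] [645. -10.] [ 80. 106.] 11.387457847595215
tube_a 0.94 [  0. 117.  40. 217.] 18.26865446687866 [ 423. -143.   17.] [ 422. -148.] [ 17. 104.] 6.948520183563232
t 6.875 at [ 665.5 -121.3  134.4] yaw 1.75 grip 69.9 rp [-3.141e+00 -1.000e-03]
(420, -147, 100, 1.69) slide [ 0.093 -1.231  0.172] rotz 0.019
(420, -147, 4, 1.69) slide [ 0.093 -1.231  0.652] rotz 0.019
```

View pics/w2.png

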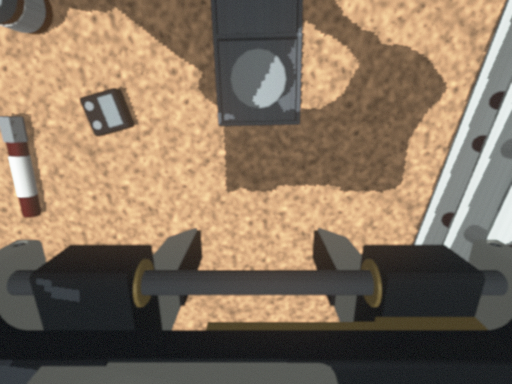

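>>> {"fn": "servo_tool", "kwargs": {
  "slide": [
    [0.05,-0.3,0.1],
    [0.09,-0.6,0.17],
    [0.09,-0.9,0.17],
    [0.09,-1,0.17],
    [0.09,-1,0.17]
  ],
  "rot": [
    [0,0,0.019],
    [0,0,0.019],
    [0,0,0.019],
    [0,0,0.019],
    [0,0,0.019]
  ],
  "claw": [60,60,60,60,60]
}}

```text
time: 7.5
tool_pos: [465.0, -139.4, 101.2]
tcp_rot: [3.142, -0.0, 1.69]
contact_force: [0.6, -0.4, 0.3]
grip_width: 59.8
```

```bash
python3 - <<'E'
from h import *
go((421,-147,100,1.69),(421,-147,3,1.69))
E
```

```text
t 7.5 at [ 465.  -139.4  101.2] yaw 1.69 grip 59.8 rp [ 3.142 -0.   ]
(421, -147, 100, 1.69) slide [-0.011 -0.223  0.006] rotz 0.0
(421, -147, 3, 1.69) slide [-0.011 -0.223  0.491] rotz 0.0
```

>>> {"fn": "servo_tool", "kwargs": {
  "slide": [
    [-0.01,-0.22,0.1],
    [-0.01,-0.22,0.3],
    [-0.01,-0.22,0.43],
    [-0.01,-0.22,0.485],
    [-0.01,-0.22,0.485]
  ],
  "rot": [
    [0,0,0],
    [0,0,0],
    [0,0,0],
    [0,0,0],
    [0,0,0]
  ],
  "claw": [60,60,60,60,60]
}}

```text
time: 8.12
tool_pos: [423.0, -147.2, 3.4]
tcp_rot: [-3.141, -0.0, 1.691]
contact_force: [0.0, 0.0, 0.3]
grip_width: 60.1
```

>>> {"fn": "servo_tool", "kwargs": {
  "slide": [
    [0,0,0],
    [0,0,0],
    [0,0,0],
    [0,0,0],
    [0,0,0]
  ],
  "rot": [
    [0,0,0],
    [0,0,0],
    [0,0,0],
    [0,0,0],
    [0,0,0]
  ],
  "claw": [12,12,12,12,12]
}}

```text
time: 8.75
tool_pos: [422.4, -147.6, 3.8]
tcp_rot: [3.141, 0.0, 1.69]
contact_force: [0.1, 0.7, 1.2]
grip_width: 16.2
```

>>> {"fn": "servo_tool", "kwargs": {
  "slide": [
    [0,0,0],
    [0,0,-0.1],
    [0,0,-0.3],
    [0,0,-0.5],
    [0,0,-0.5]
  ],
  "rot": [
    [0,0,0],
    [0,0,0],
    [0,0,0],
    [0,0,0],
    [0,0,0]
  ],
  "claw": [12,12,12,12,12]
}}

```text
time: 9.38
tool_pos: [424.0, -148.4, 106.2]
tcp_rot: [3.137, 0.004, 1.69]
contact_force: [0.5, -0.7, -1.0]
grip_width: 16.1
```

```bash
python3 - <<'E'
from h import *
c=cam('top')
for s in silhouettes('tube_tray','top')[:2]:
  v,u=np.nonzero(s['pixels']); p=plane(c,np.c_[u,v],8); r=cv2.minAreaRect(p.astype(np.float32)); print(s['confidence'],r,[np.round(plane(c,[[a]],8)) if 0 else None for a in []])
go((474,318,100,3.07),(474,318,7,3.07))
E
```

```text
0.64 ((476.5788879394531, 355.3763427734375), (160.1271209716797, 149.83091735839844), 85.02123260498047) []
t 9.475 at [ 422.2 -147.5  103.6] yaw 1.69 grip 16.1 rp [3.141 0.   ]
(474, 318, 100, 3.07) slide [2.28  0.534 0.018] rotz -0.439
(474, 318, 7, 3.07) slide [2.28  0.534 0.483] rotz -0.439
```

>>> {"fn": "servo_tool", "kwargs": {
  "slide": [
    [0.3,0.07,0],
    [0.6,0.14,0],
    [0.9,0.2,0],
    [1,0.23,0],
    [1,0.23,0]
  ],
  "rot": [
    [0,0,0],
    [0,0,-0.05],
    [0,0,-0.1],
    [0,0,-0.15],
    [0,0,-0.2]
  ],
  "claw": [12,12,12,12,12]
}}

```text
time: 10.1
tool_pos: [443.3, 58.3, 102.1]
tcp_rot: [-3.139, -0.002, 2.327]
contact_force: [-0.1, 0.3, -0.3]
grip_width: 15.7
```

```bash
python3 - <<'E'
from h import *
go((474,318,100,3.054))
E
```

```text
t 10.1 at [443.3  58.3 102.1] yaw 2.327 grip 15.7 rp [-3.139e+00 -2.000e-03]
(474, 318, 100, 3.054) slide [0.839 1.002 0.011] rotz -0.232
```

>>> {"fn": "servo_tool", "kwargs": {
  "slide": [
    [0.2,0.24,0],
    [0.4,0.48,0],
    [0.6,0.72,0],
    [0.839,1,0],
    [0.839,1,0]
  ],
  "rot": [
    [0,0,-0.05],
    [0,0,-0.1],
    [0,0,-0.15],
    [0,0,-0.2],
    [0,0,-0.232]
  ],
  "claw": [12,12,12,12,12]
}}

```text
time: 10.72
tool_pos: [475.8, 318.8, 101.4]
tcp_rot: [-3.141, -0.002, 3.055]
contact_force: [0.4, 0.3, -1.7]
grip_width: 16.3
```

>>> {"fn": "servo_tool", "kwargs": {
  "slide": [
    [0,0,0],
    [0,0,0],
    [0,0,0.1],
    [0,0,0.3],
    [0,0,0.3]
  ],
  "rot": [
    [0,0,0],
    [0,0,0],
    [0,0,0],
    [0,0,0],
    [0,0,0]
  ],
  "claw": [12,12,12,12,12]
}}

```text
time: 11.35
tool_pos: [475.0, 313.3, 41.2]
tcp_rot: [-3.138, -0.006, 3.044]
contact_force: [0.2, -0.3, -0.6]
grip_width: 15.9
```

```bash
python3 - <<'E'
from h import *
c=cam('wrist'); save(c,'w3.png'); P=cloud(c)
for s in silhouettes('tube_tray','wrist')[:2]:
    m=s['pixels']&(c['depth']>0); p=P[m]; t=p[(p[:,2]>7.5)&(p[:,2]<13)]; r=cv2.minAreaRect(t[:,:2].astype(np.float32)); print(s['confidence'],np.round(s['box']),r)
go((474,318,40,3.054),(474,318,7,3.054))
E
```

```text
t 11.45 at [477.3 314.8  44.3] yaw 3.045 grip 16.2 rp [-3.141 -0.   ]
(474, 318, 40, 3.054) slide [0.018 0.014 0.022] rotz -0.003
(474, 318, 7, 3.054) slide [0.018 0.014 0.187] rotz -0.003
```

View pics/w3.png

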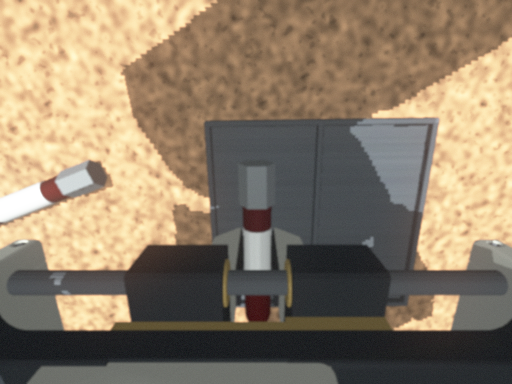

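```bash
python3 - <<'E'
from h import *
c=cam('wrist')
print(np.round(plane(c,[[210,180],[318,180],[428,180],[207,123],[437,120],[407,304]],10)))
go((474,318,40,3.054),(474,318,7.5,3.054))
E
```

```text
[[441. 284.]
 [449. 361.]
 [457. 439.]
 [402. 287.]
 [415. 441.]
 [562. 431.]]
t 11.5 at [477.8 315.3  45. ] yaw 3.046 grip 16.3 rp [3.141e+00 1.000e-03]
(474, 318, 40, 3.054) slide [0.02  0.012 0.025] rotz -0.003
(474, 318, 7.5, 3.054) slide [0.02  0.012 0.187] rotz -0.003
```

>>> {"fn": "servo_tool", "kwargs": {
  "slide": [
    [0,0.028,0.0],
    [0,0.028,0.1],
    [0,0.028,0.16],
    [0,0.028,0.185],
    [0,0.028,0.185]
  ],
  "rot": [
    [0,0,0],
    [0,0,0],
    [0,0,0],
    [0,0,0],
    [0,0,0]
  ],
  "claw": [12,12,12,12,12]
}}

```text
time: 12.12
tool_pos: [477.4, 321.3, 7.8]
tcp_rot: [3.141, 0.0, 3.047]
contact_force: [-2.2, -1.0, 5.7]
grip_width: 16.1
```

>>> {"fn": "servo_tool", "kwargs": {
  "slide": [
    [0,0,0],
    [0,0,0],
    [0,0,0],
    [0,0,0],
    [0,0,0]
  ],
  "rot": [
    [0,0,0],
    [0,0,0],
    [0,0,0],
    [0,0,0],
    [0,0,0]
  ],
  "claw": [12,12,26,26,26]
}}

```text
time: 12.75
tool_pos: [477.6, 321.1, 6.7]
tcp_rot: [-3.142, 0.0, 3.047]
contact_force: [0.1, 0.7, -0.1]
grip_width: 26.2
```

>>> {"fn": "servo_tool", "kwargs": {
  "slide": [
    [0,0,-0.05],
    [0,0,-0.2],
    [0,0,-0.4],
    [0,0,-0.6],
    [0,0,-0.6]
  ],
  "rot": [
    [0,0,0],
    [0,0,0],
    [0,0,0],
    [0,0,0.03],
    [0,0,0.06]
  ],
  "claw": [26,26,26,60,60]
}}

```text
time: 13.38
tool_pos: [479.4, 322.1, 131.1]
tcp_rot: [3.136, 0.006, 2.855]
contact_force: [-0.5, -0.0, -0.0]
grip_width: 41.4
```

```bash
python3 - <<'E'
from h import *
c=cam('wrist'); P=cloud(c)
for s in silhouettes('tube_a','wrist')[:2]:
    m=s['pixels']&(c['depth']>0); p=P[m]; r=cv2.minAreaRect(p[:,:2].astype(np.float32)); print(s['confidence'],np.round(s['box']),r,np.percentile(p[:,2],90))
save(c,'w4.png')
go((437,155,100,1.83),(437,155,4,1.83))
E
```

```text
0.91 [ 51. 165. 138. 227.] ((437.50018310546875, 153.1034698486328), (22.504087448120117, 105.45802307128906), 13.886635780334473) 18.51191871663343
0.78 [232. 135. 272. 238.] ((476.2302551269531, 318.70867919921875), (21.593564987182617, 105.68466186523438), 83.57296752929688) 22.708460480105714
t 13.475 at [477.8 321.2 128.1] yaw 2.858 grip 49.6 rp [3.14e+00 2.00e-03]
(437, 155, 100, 1.83) slide [-0.037 -0.855  0.14 ] rotz 0.327
(437, 155, 4, 1.83) slide [-0.037 -0.855  0.62 ] rotz 0.327
```

View pics/w4.png

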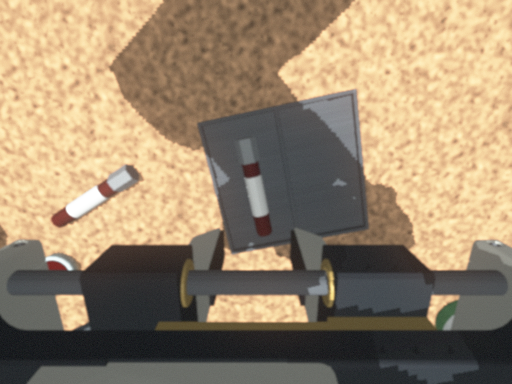

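>>> {"fn": "servo_tool", "kwargs": {
  "slide": [
    [0,-0.25,0],
    [-0.02,-0.5,0.05],
    [-0.03,-0.75,0.1],
    [-0.04,-0.865,0.14],
    [-0.04,-0.865,0.14]
  ],
  "rot": [
    [0,0,0.06],
    [0,0,0.12],
    [0,0,0.18],
    [0,0,0.24],
    [0,0,0.29]
  ],
  "claw": [60,60,60,60,60]
}}

```text
time: 14.1
tool_pos: [435.7, 151.0, 98.0]
tcp_rot: [-3.139, -0.0, 1.942]
contact_force: [0.1, -0.2, 0.4]
grip_width: 59.9
```

```bash
python3 - <<'E'
from h import *
c=cam('top')
go((437.5,153,100,1.813),(437.5,153,3.5,1.813))
E
```

```text
t 14.15 at [436.2 151.7  98.3] yaw 1.936 grip 59.9 rp [-3.14 -0.  ]
(437.5, 153, 100, 1.813) slide [ 0.004  0.008 -0.009] rotz 0.039
(437.5, 153, 3.5, 1.813) slide [0.004 0.008 0.474] rotz 0.039
```

>>> {"fn": "servo_tool", "kwargs": {
  "slide": [
    [0.004,0.005,0.05],
    [0.004,0.005,0.25],
    [0.004,0.005,0.43],
    [0.004,0.005,0.478],
    [0.004,0.005,0.478]
  ],
  "rot": [
    [0,0,0.039],
    [0,0,0.039],
    [0,0,0.039],
    [0,0,0.039],
    [0,0,0.039]
  ],
  "claw": [60,60,60,60,60]
}}

```text
time: 14.78
tool_pos: [437.4, 154.0, 3.1]
tcp_rot: [-3.141, 0.0, 1.827]
contact_force: [0.1, 0.2, 0.8]
grip_width: 59.6
```

>>> {"fn": "servo_tool", "kwargs": {
  "slide": [
    [0,0,0],
    [0,0,0],
    [0,0,0],
    [0,0,0],
    [0,0,0]
  ],
  "rot": [
    [0,0,0],
    [0,0,0],
    [0,0,0],
    [0,0,0],
    [0,0,0]
  ],
  "claw": [12,12,12,12,12]
}}

```text
time: 15.4
tool_pos: [437.5, 153.8, 3.2]
tcp_rot: [3.141, 0.0, 1.825]
contact_force: [-0.2, 0.2, 1.4]
grip_width: 16.3
```

>>> {"fn": "servo_tool", "kwargs": {
  "slide": [
    [0,0,0],
    [0,0,-0.1],
    [0,0,-0.3],
    [0,0,-0.5],
    [0,0,-0.5]
  ],
  "rot": [
    [0,0,0],
    [0,0,0],
    [0,0,0],
    [0,0,0],
    [0,0,0]
  ],
  "claw": [12,12,12,12,12]
}}

```text
time: 16.02
tool_pos: [439.2, 154.2, 105.6]
tcp_rot: [3.136, 0.001, 1.825]
contact_force: [-0.1, -0.2, -0.6]
grip_width: 15.9
```

```bash
python3 - <<'E'
from h import *
c=cam('top')
go((484,397,100,3.054))
E
```

```text
t 16.075 at [438. 154. 104.] yaw 1.825 grip 16.3 rp [3.139 0.   ]
(484, 397, 100, 3.054) slide [1.118 0.528 0.02 ] rotz -0.391
```

>>> {"fn": "servo_tool", "kwargs": {
  "slide": [
    [0.25,0.12,0],
    [0.5,0.24,0],
    [0.75,0.36,0],
    [1,0.47,0],
    [1,0.47,0]
  ],
  "rot": [
    [0,0,-0.055],
    [0,0,-0.11],
    [0,0,-0.165],
    [0,0,-0.22],
    [0,0,-0.275]
  ],
  "claw": [12,12,12,12,12]
}}

```text
time: 16.7
tool_pos: [477.2, 374.1, 100.6]
tcp_rot: [-3.14, -0.001, 2.698]
contact_force: [-0.1, 0.6, -1.2]
grip_width: 16.4
```

```bash
python3 - <<'E'
from h import *
c=cam('top')
go((484,397,50,3.054),(484,397,7.5,3.054))
E
```

```text
t 16.75 at [476.9 372.4 100.5] yaw 2.704 grip 15.7 rp [-3.139e+00 -2.000e-03]
(484, 397, 50, 3.054) slide [0.02  0.127 0.252] rotz -0.111
(484, 397, 7.5, 3.054) slide [0.02  0.127 0.465] rotz -0.111
```

>>> {"fn": "servo_tool", "kwargs": {
  "slide": [
    [0.02,0.127,0],
    [0.02,0.127,0],
    [0.02,0.127,0.1],
    [0.02,0.127,0.3],
    [0.02,0.127,0.3]
  ],
  "rot": [
    [0,0,-0.055],
    [0,0,-0.111],
    [0,0,-0.111],
    [0,0,-0.111],
    [0,0,-0.111]
  ],
  "claw": [12,12,12,12,12]
}}

```text
time: 17.38
tool_pos: [483.0, 393.4, 38.9]
tcp_rot: [-3.136, -0.007, 3.035]
contact_force: [0.1, -0.0, 0.9]
grip_width: 16.0
```

>>> {"fn": "servo_tool", "kwargs": {
  "slide": [
    [0,0,0],
    [0,0,0],
    [0,0,0],
    [0,0,0],
    [0,0,0]
  ],
  "rot": [
    [0,0,0],
    [0,0,0],
    [0,0,0],
    [0,0,0],
    [0,0,0]
  ],
  "claw": [12,12,12,12,12]
}}

```text
time: 18.0
tool_pos: [485.7, 395.7, 43.3]
tcp_rot: [3.141, 0.0, 3.038]
contact_force: [0.5, 0.3, -0.2]
grip_width: 15.9
```

```bash
python3 - <<'E'
from h import *
go((484,397,7.5,3.054))
E
```

```text
t 18.0 at [485.7 395.7  43.3] yaw 3.038 grip 15.9 rp [3.141 0.   ]
(484, 397, 7.5, 3.054) slide [0.009 0.006 0.179] rotz -0.005
```

Then descend, release, and rise toward the bottle.

>>> {"fn": "servo_tool", "kwargs": {
  "slide": [
    [0.009,0.006,0.08],
    [0.009,0.006,0.15],
    [0.009,0.006,0.17],
    [0.009,0.006,0.18],
    [0.009,0.006,0.18]
  ],
  "rot": [
    [0,0,-0.005],
    [0,0,-0.005],
    [0,0,-0.005],
    [0,0,-0.005],
    [0,0,-0.005]
  ],
  "claw": [12,12,12,12,12]
}}

```text
time: 18.62
tool_pos: [483.8, 397.1, 7.2]
tcp_rot: [-3.141, -0.0, 3.053]
contact_force: [-2.1, -0.5, 2.7]
grip_width: 16.0
```

>>> {"fn": "servo_tool", "kwargs": {
  "slide": [
    [0,0,0],
    [0,0,0],
    [0,0,0],
    [0,0,0],
    [0,0,0]
  ],
  "rot": [
    [0,0,0],
    [0,0,0],
    [0,0,0],
    [0,0,0],
    [0,0,0]
  ],
  "claw": [12,12,26,26,26]
}}

```text
time: 19.25
tool_pos: [484.0, 396.9, 6.8]
tcp_rot: [-3.141, -0.0, 3.053]
contact_force: [0.4, 0.3, 0.3]
grip_width: 26.2
```

>>> {"fn": "servo_tool", "kwargs": {
  "slide": [
    [0,0,-0.05],
    [0,0,-0.2],
    [0,0,-0.4],
    [0,0,-0.6],
    [0,0,-0.6]
  ],
  "rot": [
    [0,0,0],
    [0,0,0],
    [0,0,0],
    [0,0,0.05],
    [0,0,0.1]
  ],
  "claw": [26,26,26,60,60]
}}

```text
time: 19.88
tool_pos: [485.9, 398.3, 132.0]
tcp_rot: [3.135, 0.005, 2.734]
contact_force: [0.5, -0.6, -1.3]
grip_width: 41.5
```

```bash
python3 - <<'E'
from h import *
c=cam('wrist'); P=cloud(c)
for s in silhouettes('tube_a','wrist')[:2]:
    m=s['pixels']&(c['depth']>0); p=P[m]; r=cv2.minAreaRect(p[:,:2].astype(np.float32)); print(s['confidence'],np.round(s['box']),np.round(r[0]),r[2],np.percentile(p[:,2],90))
go((621,182,110,1.57))
E
```

```text
0.88 [230. 138. 272. 236.] [482. 396.] 85.78904724121094 22.60926801413358
t 19.975 at [484.4 397.3 128.6] yaw 2.738 grip 49.6 rp [3.14e+00 1.00e-03]
(621, 182, 110, 1.57) slide [-1.051 -0.722  0.093] rotz 0.372
```

>>> {"fn": "servo_tool", "kwargs": {
  "slide": [
    [-0.2,-0.18,0],
    [-0.4,-0.35,0],
    [-0.6,-0.53,0],
    [-0.8,-0.7,0],
    [-1,-0.88,0]
  ],
  "rot": [
    [0,0,0.06],
    [0,0,0.12],
    [0,0,0.18],
    [0,0,0.23],
    [0,0,0.28]
  ],
  "claw": [91,91,91,91,91]
}}

```text
time: 20.6
tool_pos: [599.4, 155.2, 126.8]
tcp_rot: [-3.141, -0.0, 1.858]
contact_force: [0.3, -0.1, 0.2]
grip_width: 90.6
```

```bash
python3 - <<'E'
from h import *
c=cam('wrist'); P=cloud(c); save(c,'w5.png')
for s in silhouettes('bottle','wrist')[:2]:
    m=s['pixels']&(c['depth']>0); p=P[m]; zt=np.percentile(p[:,2],97)
    print(s['confidence'],np.round(s['box']),zt,[np.round(p[(p[:,2]>a)&(p[:,2]<b)][:,:2].mean(0)) for a,b in [(40,48),(52,60),(60,75)]])
go((623,182,110,1.57),(623,182,18,1.57))
E
```

```text
0.65 [270. 156. 309. 200.] 72.16984212782512 [array([620., 185.]), array([619., 185.]), array([623., 182.])]
t 20.7 at [600.9 151.6 126.6] yaw 1.855 grip 90.8 rp [-3.141e+00  2.000e-03]
(623, 182, 110, 1.57) slide [0.115 0.148 0.083] rotz 0.091
(623, 182, 18, 1.57) slide [0.115 0.148 0.543] rotz 0.091
```

View pics/w5.png

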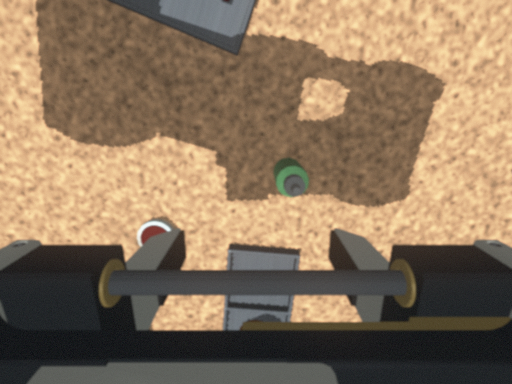

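>>> {"fn": "servo_tool", "kwargs": {
  "slide": [
    [0.115,0.14,0.03],
    [0.115,0.14,0.05],
    [0.115,0.14,0.3],
    [0.115,0.14,0.5],
    [0.115,0.14,0.54]
  ],
  "rot": [
    [0,0,0.045],
    [0,0,0.091],
    [0,0,0.091],
    [0,0,0.091],
    [0,0,0.091]
  ],
  "claw": [91,91,91,91,91]
}}

```text
time: 21.32
tool_pos: [616.7, 187.0, 15.9]
tcp_rot: [-3.135, 0.001, 1.577]
contact_force: [0.4, 0.4, 0.7]
grip_width: 91.1
```

>>> {"fn": "servo_tool", "kwargs": {
  "slide": [
    [0,0,0],
    [0,0,0],
    [0,0,0],
    [0,0,0],
    [0,0,0]
  ],
  "rot": [
    [0,0,0],
    [0,0,0],
    [0,0,0],
    [0,0,0],
    [0,0,0]
  ],
  "claw": [45,25,25,25,25]
}}

```text
time: 21.95
tool_pos: [619.5, 186.8, 19.5]
tcp_rot: [3.141, -0.0, 1.574]
contact_force: [0.2, -0.9, -0.1]
grip_width: 45.5
```

>>> {"fn": "servo_tool", "kwargs": {
  "slide": [
    [0,0,0],
    [0,0,0],
    [0,0,-0.1],
    [0,0,-0.3],
    [0,0,-0.5]
  ],
  "rot": [
    [0,0,0],
    [0,0,0],
    [0,0,0],
    [0,0,0],
    [0,0,0]
  ],
  "claw": [25,25,25,25,25]
}}

```text
time: 22.58
tool_pos: [619.0, 186.7, 119.7]
tcp_rot: [-3.14, 0.0, 1.574]
contact_force: [0.6, 0.4, 0.7]
grip_width: 29.6
```

```bash
python3 - <<'E'
from h import *
c=cam('top')
go((467,-363,110,1.57))
E
```

```text
t 22.625 at [621.9 187.3 126.3] yaw 1.574 grip 29.7 rp [ 3.133e+00 -1.000e-03]
(467, -363, 110, 1.57) slide [-2.749 -0.782  0.081] rotz 0.001
```

>>> {"fn": "servo_tool", "kwargs": {
  "slide": [
    [-0.2,-0.06,0],
    [-0.5,-0.14,0],
    [-0.8,-0.22,0],
    [-1,-0.28,0],
    [-1,-0.28,0]
  ],
  "rot": [
    [0,0,0],
    [0,0,0],
    [0,0,0],
    [0,0,0],
    [0,0,0]
  ],
  "claw": [25,25,25,25,25]
}}

```text
time: 23.25
tool_pos: [563.2, -16.1, 119.1]
tcp_rot: [-3.141, 0.0, 1.569]
contact_force: [-0.1, 1.4, -0.6]
grip_width: 29.6
```

>>> {"fn": "servo_tool", "kwargs": {
  "slide": [
    [-0.25,-0.07,0],
    [-0.5,-0.14,0],
    [-0.8,-0.22,0],
    [-1,-0.28,0],
    [-1,-0.28,0]
  ],
  "rot": [
    [0,0,0],
    [0,0,0],
    [0,0,0],
    [0,0,0],
    [0,0,0]
  ],
  "claw": [25,25,25,25,25]
}}

```text
time: 23.88
tool_pos: [508.3, -215.4, 119.0]
tcp_rot: [3.141, 0.0, 1.57]
contact_force: [0.3, 0.3, -0.7]
grip_width: 29.2
```

>>> {"fn": "servo_tool", "kwargs": {
  "slide": [
    [-0.2,-0.06,0],
    [-0.4,-0.12,0],
    [-0.6,-0.17,0],
    [-0.73,-0.21,0],
    [-0.73,-0.21,0]
  ],
  "rot": [
    [0,0,0],
    [0,0,0],
    [0,0,0],
    [0,0,0],
    [0,0,0]
  ],
  "claw": [25,25,25,25,25]
}}

```text
time: 24.5
tool_pos: [467.4, -359.8, 118.8]
tcp_rot: [3.141, -0.0, 1.573]
contact_force: [0.3, 1.1, 0.4]
grip_width: 29.0
```

```bash
python3 - <<'E'
from h import *
c=cam('wrist'); P=cloud(c); save(c,'w6.png')
for s in silhouettes('bottle_tray','wrist')[:2]:
    m=s['pixels']&(c['depth']>0); p=P[m]; r=cv2.minAreaRect(p[:,:2].astype(np.float32)); print(s['confidence'],np.round(s['box']),r)
go((467,-363,60,1.57),(467,-363,23.5,1.57))
E
```

```text
0.94 [223. 160. 293. 229.] ((467.0928955078125, -363.90625), (67.95841217041016, 72.5870132446289), 89.087890625)
0.27 [229. 216. 282. 313.] ((464.6857604980469, -415.5313720703125), (172.58750915527344, 29.25722312927246), 87.7171630859375)
t 24.6 at [ 467.7 -358.   118.8] yaw 1.575 grip 29.3 rp [-3.141e+00 -1.000e-03]
(467, -363, 60, 1.57) slide [-0.025 -0.004  0.294] rotz 0.001
(467, -363, 23.5, 1.57) slide [-0.025 -0.004  0.477] rotz 0.001
```

View pics/w6.png

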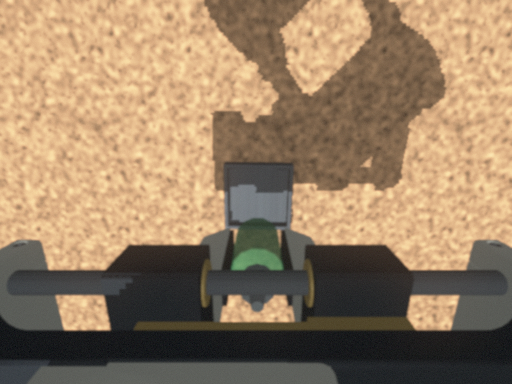

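>>> {"fn": "servo_tool", "kwargs": {
  "slide": [
    [-0.01,0,0.15],
    [-0.01,0,0.35],
    [-0.01,0,0.43],
    [-0.01,0,0.46],
    [-0.01,0,0.475]
  ],
  "rot": [
    [0,0,0],
    [0,0,0],
    [0,0,0],
    [0,0,0],
    [0,0,0]
  ],
  "claw": [25,25,25,25,25]
}}

```text
time: 25.22
tool_pos: [467.7, -361.8, 24.9]
tcp_rot: [3.14, 0.001, 1.574]
contact_force: [-0.0, -0.2, -0.3]
grip_width: 29.2
```

>>> {"fn": "servo_tool", "kwargs": {
  "slide": [
    [0,0,0],
    [0,0,0],
    [0,0,0],
    [0,0,0],
    [0,0,0]
  ],
  "rot": [
    [0,0,0],
    [0,0,0],
    [0,0,0],
    [0,0,0],
    [0,0,0]
  ],
  "claw": [25,25,50,50,50]
}}

```text
time: 25.85
tool_pos: [466.9, -361.7, 24.2]
tcp_rot: [3.142, 0.0, 1.574]
contact_force: [0.1, -0.1, -0.1]
grip_width: 49.2
```

>>> {"fn": "servo_tool", "kwargs": {
  "slide": [
    [0,0,-0.05],
    [0,0,-0.2],
    [0,0,-0.4],
    [0,0,-0.6],
    [0,0,-0.65]
  ],
  "rot": [
    [0,0,0],
    [0,0,0],
    [0,0,0],
    [0,0,0],
    [0,0,0]
  ],
  "claw": [60,70,80,91,91]
}}

```text
time: 26.48
tool_pos: [468.0, -362.7, 157.7]
tcp_rot: [3.137, 0.004, 1.574]
contact_force: [-0.0, 0.6, -0.9]
grip_width: 90.2
```

```bash
python3 - <<'E'
from h import *
c=cam('side'); P=cloud(c); 
for s in silhouettes('bottle','side')[:1]:
    m=s['pixels']&(c['depth']>0); p=P[m]; print(s['confidence'],np.round(s['box']),np.round(p.mean(0)),np.percentile(p[:,2],[2,98]))
go((432,2,130,1.75))
E
```

```text
0.88 [218. 285. 234. 322.] [ 468. -375.   38.] [ 4.37460699 70.47963565]
t 26.575 at [ 467.2 -362.   155.5] yaw 1.574 grip 91.1 rp [3.14e+00 2.00e-03]
(432, 2, 130, 1.75) slide [ 1.82  -0.171  0.127] rotz -0.056
```

>>> {"fn": "servo_tool", "kwargs": {
  "slide": [
    [0.25,-0.02,0],
    [0.5,-0.05,0.05],
    [0.75,-0.07,0.1],
    [1,-0.09,0.12],
    [1,-0.09,0.12]
  ],
  "rot": [
    [0,0,0],
    [0,0,-0.056],
    [0,0,-0.056],
    [0,0,-0.056],
    [0,0,-0.056]
  ],
  "claw": [91,91,91,91,91]
}}

```text
time: 27.2
tool_pos: [446.6, -158.3, 128.5]
tcp_rot: [-3.138, -0.003, 1.753]
contact_force: [0.5, 0.1, 0.6]
grip_width: 91.2
```

```bash
python3 - <<'E'
from h import *
c=cam('wrist'); P=cloud(c)
for s in silhouettes('pot_a','wrist')[:3]:
    m=s['pixels']&(c['depth']>0); p=P[m]; zt=np.percentile(p[:,2],90); t=p[p[:,2]>zt-5]; r=cv2.minAreaRect(t[:,:2].astype(np.float32)); print(s['confidence'],np.round(s['box']),zt,np.round(r[0]),np.round(r[1]))
go((432,2,130,1.75),(432,2,30,1.75))
E
```

```text
0.8 [471.  70. 512. 118.] 45.72968449097329 [632. -33.] [11. 34.]
0.72 [254.   0. 310.  45.] 57.31289488467939 [435. -12.] [42. 18.]
t 27.3 at [ 448.2 -161.6  129.4] yaw 1.751 grip 91.0 rp [-3.141 -0.   ]
(432, 2, 130, 1.75) slide [ 0.819  0.067 -0.003] rotz 0.0
(432, 2, 30, 1.75) slide [0.819 0.067 0.497] rotz 0.0
```

>>> {"fn": "servo_tool", "kwargs": {
  "slide": [
    [0.25,0.02,0],
    [0.5,0.04,0],
    [0.75,0.067,0],
    [0.819,0.07,0],
    [0.819,0.07,0]
  ],
  "rot": [
    [0,0,0],
    [0,0,0],
    [0,0,0],
    [0,0,0],
    [0,0,0]
  ],
  "claw": [91,91,91,91,91]
}}

```text
time: 27.92
tool_pos: [433.4, 1.5, 130.0]
tcp_rot: [3.142, 0.001, 1.75]
contact_force: [0.0, -0.9, -0.8]
grip_width: 91.0
```

>>> {"fn": "servo_tool", "kwargs": {
  "slide": [
    [0,0,0.1],
    [0,0,0.3],
    [0,0,0.45],
    [0,0,0.495],
    [0,0,0.495]
  ],
  "rot": [
    [0,0,0],
    [0,0,0],
    [0,0,0],
    [0,0,0],
    [0,0,0]
  ],
  "claw": [91,91,91,91,91]
}}

```text
time: 28.55
tool_pos: [433.3, 0.9, 31.0]
tcp_rot: [-3.141, 0.0, 1.748]
contact_force: [0.5, -0.2, -0.0]
grip_width: 91.2
```

>>> {"fn": "servo_tool", "kwargs": {
  "slide": [
    [0,0,0],
    [0,0,0],
    [0,0,0],
    [0,0,0],
    [0,0,0]
  ],
  "rot": [
    [0,0,0],
    [0,0,0],
    [0,0,0],
    [0,0,0],
    [0,0,0]
  ],
  "claw": [38,38,38,38,38]
}}

```text
time: 29.18
tool_pos: [433.0, 2.0, 31.2]
tcp_rot: [3.141, 0.0, 1.75]
contact_force: [0.9, 0.3, -0.4]
grip_width: 45.4
```

>>> {"fn": "servo_tool", "kwargs": {
  "slide": [
    [0,0,0],
    [0,0,0],
    [0,0,-0.1],
    [0,0,-0.3],
    [0,0,-0.4]
  ],
  "rot": [
    [0,0,0],
    [0,0,0],
    [0,0,0],
    [0,0,0],
    [0,0,0]
  ],
  "claw": [38,38,38,38,38]
}}

```text
time: 29.8
tool_pos: [433.5, 1.9, 112.6]
tcp_rot: [3.14, 0.001, 1.75]
contact_force: [0.3, 0.7, -1.2]
grip_width: 43.3
```

```bash
python3 - <<'E'
from h import *
c=cam('side')
go((634,50,110,1.75),(634,50,35,1.75))
E
```

```text
t 29.85 at [434.5   1.8 114.3] yaw 1.75 grip 43.0 rp [3.137e+00 2.000e-03]
(634, 50, 110, 1.75) slide [0.06  1.024 0.021] rotz -0.0
(634, 50, 35, 1.75) slide [0.06  1.024 0.396] rotz -0.0
```

>>> {"fn": "servo_tool", "kwargs": {
  "slide": [
    [0.015,0.25,0],
    [0.03,0.5,0],
    [0.045,0.75,0],
    [0.065,1,0],
    [0.065,1,0]
  ],
  "rot": [
    [0,0,0],
    [0,0,0],
    [0,0,0],
    [0,0,0],
    [0,0,0]
  ],
  "claw": [38,38,38,38,38]
}}

```text
time: 30.48
tool_pos: [629.4, 51.1, 109.0]
tcp_rot: [-3.141, -0.0, 1.751]
contact_force: [0.0, -0.5, -1.9]
grip_width: 43.0
```

>>> {"fn": "servo_tool", "kwargs": {
  "slide": [
    [0,0,0.05],
    [0,0,0.2],
    [0,0,0.32],
    [0,0,0.365],
    [0,0,0.375]
  ],
  "rot": [
    [0,0,0],
    [0,0,0],
    [0,0,0],
    [0,0,0],
    [0,0,0]
  ],
  "claw": [38,38,38,38,38]
}}

```text
time: 31.1
tool_pos: [626.7, 50.1, 35.8]
tcp_rot: [-3.14, -0.0, 1.749]
contact_force: [-0.1, -0.1, 0.1]
grip_width: 42.9
```

>>> {"fn": "servo_tool", "kwargs": {
  "slide": [
    [0,0,0.002],
    [0,0,0.005],
    [0,0,0.005],
    [0,0,0.005],
    [0,0,0.005]
  ],
  "rot": [
    [0,0,0],
    [0,0,0],
    [0,0,0],
    [0,0,0],
    [0,0,0]
  ],
  "claw": [38,38,70,70,70]
}}

```text
time: 31.72
tool_pos: [627.6, 50.3, 35.3]
tcp_rot: [3.141, 0.0, 1.75]
contact_force: [-0.7, 0.3, -0.0]
grip_width: 67.4
```

>>> {"fn": "servo_tool", "kwargs": {
  "slide": [
    [0,0,-0.1],
    [0,0,-0.3],
    [-0.2,0,-0.5],
    [-0.5,-0.2,-0.7],
    [-0.8,-0.4,-0.8]
  ],
  "rot": [
    [0,0,0],
    [0,0,0],
    [0,0,0],
    [0,0,0],
    [0,0,0]
  ],
  "claw": [75,75,75,75,75]
}}

```text
time: 32.35
tool_pos: [589.3, -94.8, 186.8]
tcp_rot: [3.139, 0.001, 1.751]
contact_force: [1.3, -0.6, -0.1]
grip_width: 75.2
```

>>> {"fn": "servo_tool", "kwargs": {
  "slide": [
    [-0.3,0,-0.1],
    [-0.6,-0.1,-0.2],
    [-0.9,-0.2,-0.3],
    [-1,-0.3,-0.3],
    [-1,-0.3,-0.3]
  ],
  "rot": [
    [0,0,0],
    [0,0,0],
    [0,0,0],
    [0,0,0],
    [0,0,0]
  ],
  "claw": [75,75,75,75,75]
}}

```text
time: 32.98
tool_pos: [564.5, -303.8, 245.2]
tcp_rot: [-3.142, 0.001, 1.745]
contact_force: [-0.5, -0.2, -0.9]
grip_width: 74.8
```

```bash
python3 - <<'E'
from h import *
o=get_obs(); print(o['time'],o['tool_pos'])
c=cam('top'); save(c,'t2.png'); P=cloud(c)
d=cam('side'); save(d,'s2.png'); Q=cloud(d)
for q in ['tube_a','pot_a','bottle','dish','timer']:
  for n,C,X in [('top',c,P),('side',d,Q)]:
    for s in silhouettes(q,n)[:2]:
        m=s['pixels']&(C['depth']>0); p=X[m]
        if len(p)<10: continue
        zt=np.percentile(p[:,2],95); t=p[p[:,2]>zt-6]; r=cv2.minAreaRect(t[:,:2].astype(np.float32))
        print(q,n,round(s['confidence'],2),'ztop',round(zt,1),np.round(t.mean(0)[:2]),np.round(r[0]),np.round(r[1]))
cv2.imwrite('pics/f.png',cv2.cvtColor(np.vstack([c['frame'][120:300],d['frame'][100:340]]),cv2.COLOR_RGB2BGR))
E
```

```text
32.975 [ 564.49504418 -303.75461374  245.23731285]
tube_a top 0.8 ztop 22.8 [473. 320.] [474. 320.] [ 17. 101.]
tube_a top 0.76 ztop 23.0 [479. 396.] [481. 395.] [ 17. 104.]
tube_a side 0.67 ztop 19.9 [447. 319.] [448. 319.] [45. 18.]
tube_a side 0.64 ztop 20.9 [446. 395.] [446. 395.] [ 9. 22.]
pot_a top 0.65 ztop 61.9 [646. -24.] [647. -25.] [41. 40.]
pot_a top 0.63 ztop 61.8 [625.  49.] [626.  49.] [39. 41.]
pot_a side 0.75 ztop 59.6 [629.  46.] [629.  47.] [43. 41.]
pot_a side 0.62 ztop 59.3 [648. -30.] [647. -27.] [39. 44.]
bottle side 0.88 ztop 65.3 [ 468. -371.] [ 468. -369.] [17. 16.]
dish top 0.67 ztop 14.7 [509.  74.] [510.  75.] [32. 38.]
dish side 0.47 ztop 12.6 [509.  68.] [511.  71.] [42. 38.]
timer top 0.65 ztop 19.1 [506. -75.] [507. -75.] [37. 37.]
timer side 0.57 ztop 16.3 [507. -81.] [507. -79.] [33. 38.]
timer side 0.55 ztop 9.0 [433. 329.] [463. 354.] [159. 117.]
```

View pics/f.png

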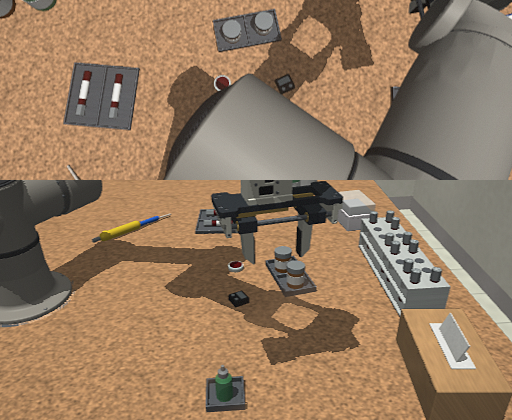

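```bash
python3 -c "
from plant import *
print(close_job(), get_obs()['time'])"
```

```text
the job is handed in; nothing more can be done
the job is handed in; nothing more can be done
```

All five samples are in their trays and the job is handed in, at about 33 s on the robot's clock. `close_job()` gives no verdict, so the result rests on my own final camera checks.

- **Tubes:** one lies in each lane, with tops at about 23 mm. They are within about 5 mm of the lane centres.
- **Pots:** both stand upright with lids at about 60 mm. One is close to its bay centre. The other is about 6 mm off lengthwise, against the 18 mm allowed.
- **Bottle:** it stands upright in its tray, about 5 mm or less off centre. After release its underside was at about 4 mm and its top at about 70 mm, as it should be on the tray floor. In the last pictures only the side camera saw it, because the arm hid it from the top camera.
- **Dish and timer:** both were measured within a few millimetres of where they started.

The gripper was clear of everything when I handed in. The only wrong network reports were low-confidence ones, for example a second "timer" on the tube tray, and I checked them against the pictures and ignored them. No check failed.

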